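Line up reagent bottles by height on the staging strip

TASK

Line up the four capped bottles that stand between you and the white strip on its four grey pads in order of height, one bottle to a pad: the shortest next to the orange end block, the tallest next to the black one. Stand each bottle upright in the middle of its pad and let go of it, and do not let any of them fall over on the way.

Things in the scene. Friction and masses are not known exactly. Their poses are not given: they have to be found in the camera images.
- white_cap_center (a point): White dropper bottle with a white cap, the shortest: 66 mm high. Round body 28 mm in diameter up to 50 mm, cap 18 mm in diameter from 54 to 66 mm. Under 0.4 kg, starts upright on the worktop. The point is its centre, half-way up (33 mm above its foot); z is its upright axis.
- yellow_cap_center (a point): White reagent bottle with a yellow cap: 100 mm high. Round body 44 mm in diameter, straight up to 59 mm above its foot, then a shoulder that narrows at about 45 degrees to the neck; screw cap 28 mm in diameter from 82 to 100 mm. Under 0.4 kg, starts upright on the worktop. The point is its centre, half-way up (50 mm above its foot); z is its upright axis.
- red_cap_center (a point): Amber-brown reagent bottle with a red cap: 115 mm high. Round body 52 mm in diameter, straight up to 68 mm above its foot, then a shoulder that narrows at about 45 degrees to the neck; screw cap 33 mm in diameter from 94 to 115 mm. Under 0.4 kg, starts upright on the worktop. The point is its centre, half-way up (57.5 mm above its foot); z is its upright axis.
- blue_cap_center (a point): White reagent bottle with a blue cap, the tallest: 145 mm high. Round body 60 mm in diameter, straight up to 87 mm above its foot, then a shoulder that narrows at about 45 degrees to the neck; screw cap 38 mm in diameter from 119 to 145 mm. Under 0.4 kg, starts upright on the worktop. The point is its centre, half-way up (72.5 mm above its foot); z is its upright axis.
- pad_1_top (a point): Middle of the top face of a fixed round grey pad (64 mm in diameter, white dot at its centre) on the white strip: number 1 of the row of four counted from the robot's left. Pads are 95 mm apart, their top 8 mm above the worktop; the strip, 85 x 480 x 6 mm, lies roughly across in front of the robot; y points along the row, towards its left end.
- pad_2_top (a point): Middle of the top face of a fixed round grey pad (64 mm in diameter, white dot at its centre) on the white strip: number 2 of the row of four counted from the robot's left. Pads are 95 mm apart, their top 8 mm above the worktop; the strip, 85 x 480 x 6 mm, lies roughly across in front of the robot; y points along the row, towards its left end.
- pad_3_top (a point): Middle of the top face of a fixed round grey pad (64 mm in diameter, white dot at its centre) on the white strip: number 3 of the row of four counted from the robot's left. Pads are 95 mm apart, their top 8 mm above the worktop; the strip, 85 x 480 x 6 mm, lies roughly across in front of the robot; y points along the row, towards its left end.
- pad_4_top (a point): Middle of the top face of a fixed round grey pad (64 mm in diameter, white dot at its centre) on the white strip: number 4 of the row of four counted from the robot's left. Pads are 95 mm apart, their top 8 mm above the worktop; the strip, 85 x 480 x 6 mm, lies roughly across in front of the robot; y points along the row, towards its left end.
- orange_block: Fixed orange end block, 70 x 24 x 20 mm high, on the white strip at one of its two ends (either may be left), 70 mm beyond the end pad; marks the end for the shortest bottle. Origin: centre of its underside.
- black_block: Fixed black end block, 70 x 24 x 20 mm high, on the white strip at one of its two ends (either may be left), 70 mm beyond the end pad; marks the end for the tallest bottle. Origin: centre of its underside.
Mind the look-alikes: they are no part of the job. Leave any purple look-alike of the part that bears red_cap_center alone. What is shaped like the part that bears white_cap_center but purple is not meant.

How it is judged:
By the outcome, as a careful person would: the job done as asked, in the order asked, and still so for the second after the job is handed in, with the robot touching nothing.
It also fails if it takes over 118 s, if anything falls off the work surface, if the arm or the gripper's body presses on something with over 40 N, if the wrist force passes 120 N, or if a joint passes its speed limit or range.

ROBOT

A 6-joint arm with a two-finger parallel gripper is mounted at the origin on a cart in front of the work surface, level with it; the furniture and walls round the work are solid. World frame = base frame: x ahead of the robot, y to its left, z up, the work surface at z = 0. Lengths are in m, angles in rad, forces in N, time in s.
With the tool pointing down it reaches from about 0.35 to 0.95 m from the base axis. Payload 17.4 kg.
Tool frame: the origin (TCP) lies between the finger pads; the fingertips stand 19 mm ahead of it and the grasp point (between the pads) is the TCP (finger_overhang is the distance from the TCP to the fingertips, in m); x points along the fingers, z is the direction in which the jaws open and shut, and the axes are right-handed (so a half turn about x gives the same grasp; the last joint's range is limited). The gripper opens to 93 mm and grips with 3 to 60 N. Pads are 15 mm wide; open, the fingers measure 128 mm over their backs; the gripper's body (75 mm by 188 mm) begins 65 mm behind the grasp point.
Start: joints at [-1.298, 0.116, 1.442, -0, 1.584, -0.038], TCP at [0.206, -0.643, 0.212] pointing down, gripper open.
Joint ranges: [-2.83, 2.83], [-0.83, 2.19], [0.07, 2.5], [-1.14, 4.28], [0.01, 3], [-2.97, 2.97]. Speed limits (rad/s): [1.89, 1.89, 2.22, 3.14, 3.14, 3.14].

INTERFACE

Orientations are given as a unit quaternion [x, y, z, w].
In Python, from rig import read_state, capture, close_job, finger_overhang gives the robot as it stands.
- The arm moves only by the tool apply_moves, never from a script. Its argument "increments" is a list that holds one entry, the list of rows, each a list of 5 numbers: the opening, from -1 (shut) to 1 (fully open), then the shift along the world's x, y, z in mm, then the turn about the world's z in rad. A call has 1 to 8 rows; each row is the pose to reach, as a shift and turn from the pose commanded when the call began; what a row does not reach only later rows make up. A row lasts 1/8 s, in which the tool goes at most 62.5 mm and 10.7 degrees, less where a joint would pass 70% of its speed; a pose out of reach is approached as far as the arm can. A call with a gripper value outside its range is refused whole. The fingers move at their own pace and stop on an object; "grip_force" is the grip in N (left out, the last holds). Time passes only in rows, so rows that repeat a pose let the fingers close. It gives the time, the measured TCP pose, the force and the opening at its end, in the units of the state.
- read_state(): the state, without advancing time (a new reading comes with each control period).
- capture(name): name is "scene" or "side" or "wrist"; returns a dict with "img" (400x640x3 uint8, red, green, blue), "mtx" (3x3 intrinsics, pixels), "k1" (the pictures are not rectified: a ray, as slopes to the right and down, at radius r is drawn at 1 + k1 r^2 times it, then the intrinsics apply), "R" (3x3) and "t" (3): a world point X has camera coordinates R X + t; the wrist camera has in their place "mount" (4x4, takes a point from camera to tool coordinates, whose origin is the TCP and whose axes are the tool frame's). Camera axes: x right, y down, z forward; pixel columns grow to the right and rows downward; lengths in m; the calibration is good to about 2 mm. A picture is of the moment at which its call begins: read the wrist's pose just before it. There is no depth.
- close_job(): hands the job in, once; it reports no verdict.
The state is a dict: "time": time; "joint_positions": joint angles; "joint_velocities": joint speeds; "joint_torque": joint torques, N m; "position": TCP position; "tcp_rot": TCP orientation; "contact_force": force on the tool from outside, world axes, zero at the start; "ft_torque": the same for the moment, N m; "grip_width": finger opening in m.
Only numpy, scipy, OpenCV 4.12 (cv2) and the standard library are available. Lean on these libraries where they do the work, as an engineer would, in place of code of your own. Each camera call takes 0.05 s, during which the arm holds its last target. There are 200 camera calls.

## Working session

There is one attempt and no reset: what is moved stays moved. The work goes in short steps, Python scripts to look and compute and a tool call to move; the robot and the scene stay as the last step left them, time stands still between calls to the robot, and variables do not carry over. Pictures are saved under pics/ and viewed, about 12 in all and at most 16, crops included, and the job is handed in when it is done.

Besides the shell and the picture viewer there is one more tool, called after "Request:" in YAML: its name, and indented under it one key for each argument. apply_moves: Moves the arm, as the interface text tells. Its arguments: {"type":"object","properties":{"increments":{"type":"array"},"grip_force":{"type":"number"}},"required":["increments"]}

```bash
mkdir -p pics; ls
cat > h.py <<'E'
import numpy as np, cv2
from rig import read_state, capture, close_job, finger_overhang
from scipy.spatial.transform import Rotation as Ro
def cam(name):
    s=read_state(); c=capture(name)
    if 'mount' in c:
        T=np.eye(4);T[:3,:3]=Ro.from_quat(s['tcp_rot']).as_matrix();T[:3,3]=s['position']
        W=T@np.array(c['mount']); c['R']=W[:3,:3].T; c['t']=-c['R']@W[:3,3]
    c['R']=np.array(c['R']);c['t']=np.array(c['t']);c['mtx']=np.array(c['mtx'])
    return c
def save(c,n,crop=None,s=1):
    im=c['img'][:,:,::-1]
    if crop: x0,y0,x1,y1=crop; im=im[y0:y1,x0:x1]
    cv2.imwrite('pics/'+n,cv2.resize(im,None,fx=s,fy=s))
def onplane(c,uv,z):
    D=np.array([c['k1'],0,0,0,0.])
    p=cv2.undistortPoints(np.array([[uv]],float),c['mtx'],D)[0,0]
    d=c['R'].T@np.array([p[0],p[1],1]); o=-c['R'].T@c['t']
    return o+d*(z-o[2])/d[2]
def proj(c,X):
    D=np.array([c['k1'],0,0,0,0.])
    return cv2.projectPoints(np.array([X],float),cv2.Rodrigues(c['R'])[0],c['t'],c['mtx'],D)[0][0,0]
E
python3 - <<'E'
from h import *
s=read_state(); print(s)
for n in ['scene','side']:
    c=cam(n); save(c,n+'0.png'); print(n,-c['R'].T@c['t'],c['k1'],c['mtx'][0,0])
E
```

```text
pics
{'time': 0.0, 'joint_positions': array([-1.29781119e+00,  1.16447222e-01,  1.44229669e+00, -1.20747391e-05,
        1.58399129e+00, -3.78290435e-02]), 'joint_velocities': array([-6.64873679e-05,  1.43537986e-03,  1.34811070e-03,  2.59322926e-04,
        2.09059623e-03, -5.94195150e-04]), 'joint_torque': array([-2.62979549e-03, -7.21271467e+01, -6.22607303e+01,  7.78445229e-02,
        2.39147712e-02, -1.68945840e-04]), 'position': array([ 0.20634649, -0.64245042,  0.21161181]), 'tcp_rot': array([ 0.41682993,  0.57168514, -0.41633632,  0.57104551]), 'contact_force': array([ 0.55096844,  0.17487144, -0.19536499]), 'ft_torque': array([ 0.002176  , -0.02524508, -0.02554551]), 'grip_width': 0.09292155977491305}
scene [ 0.08038381 -0.82302659  1.02158423] -0.009447014213540798 517.8372742598383
side [ 0.00912325 -1.06613682  0.65352425] -0.022776463057065186 399.10742979844173
```

View pics/scene0.png

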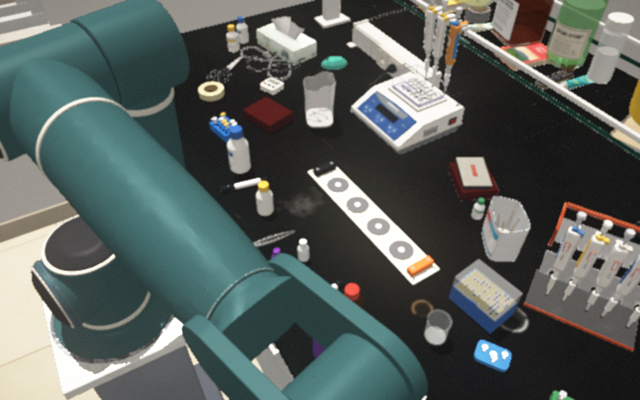

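View pics/side0.png

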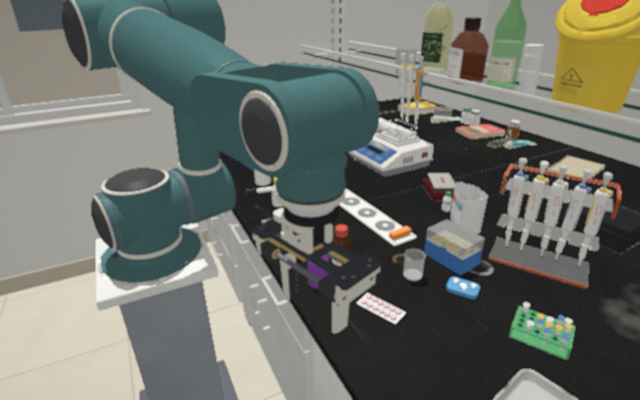

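Scene view: blue cap (236,131), yellow cap (264,185), white bottle (303,248), red cap (351,291). The purple look-alikes are at (277,252) and (318,350), and something white shows at (334,288). The pads are at (338,185), (357,204), (378,226) and (401,250), with the black block at (326,168) and the orange block at (421,266).

Run:
```python
from h import *
c=cam('scene')
for n,uv,z in [('p',(338,185),.008),('p',(357,204),.008),('p',(378,226),.008),('p',(401,250),.008),('blk',(326,168),.02),('org',(421,266),.02),('blue',(236,131),.145),('yel',(264,184),.1),('wht',(303,240),.066),('wht?',(334,287),.066),('red',(352,288),.115),('purp',(277,250),.066)]:
    print(n,onplane(c,uv,z).round(3))
```

```text
p [0.65  0.081 0.008]
p [ 0.656 -0.009  0.008]
p [ 0.66  -0.105  0.008]
p [ 0.665 -0.201  0.008]
blk [0.65  0.149 0.02 ]
org [ 0.671 -0.273  0.02 ]
blue [0.44  0.284 0.145]
yel [0.434 0.097 0.1  ]
wht [ 0.444 -0.094  0.066]
wht? [ 0.439 -0.249  0.066]
red [ 0.453 -0.299  0.115]
purp [ 0.376 -0.091  0.066]
```

Request:
apply_moves:
  increments:
    - [[1,40,80,120,-0.15],[1,80,160,170,-0.31],[1,100,210,190,-0.31],[1,160,380,190,-0.31],[1,160,380,190,-0.31],[1,160,380,190,-0.31],[1,160,380,190,-0.31],[1,160,380,190,-0.31]]

```text
time: 1.15
position: [0.3669, -0.2603, 0.4034]
tcp_rot: [0.5, 0.5, -0.499, 0.501]
contact_force: [0.3, 0.3, -0.6]
grip_width: 0.0929
```

Run:
```python
from h import *
s=read_state(); print(s['time'],s['position'])
c=cam('wrist'); save(c,'w1.png'); print(-c['R'].T@c['t'])
a=cam('scene'); save(a,'scene1.png')
```

```text
1.15 [ 0.36688037 -0.26029867  0.40342791]
[ 0.43912796 -0.25899867  0.57685005]
```

View pics/w1.png

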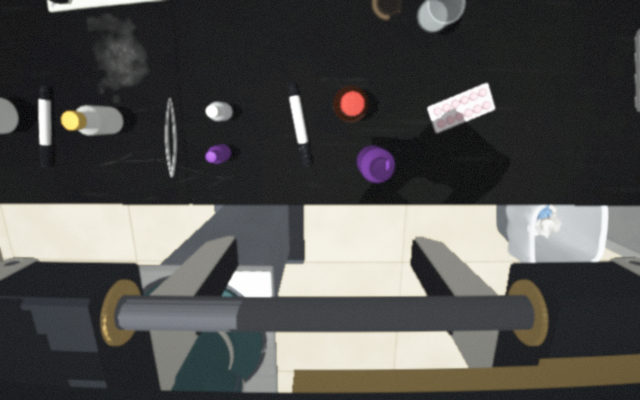

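View pics/scene1.png

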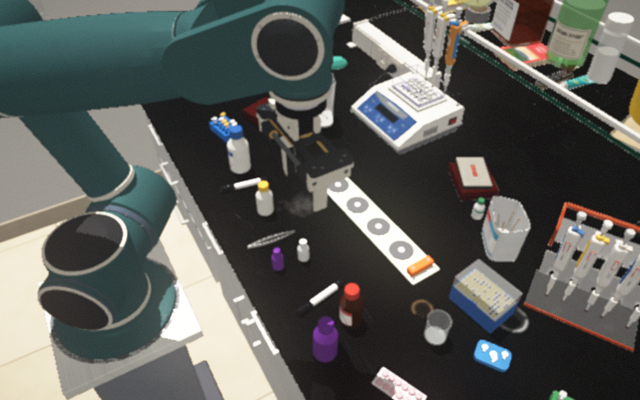

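The full scene now shows the red-capped amber bottle at (351,305), with its purple copy at (325,340). The white dropper is at (303,250), with its purple copy at (277,258). Each target matches its described colour. Next I measure them in both views and take one confirming crop.

```bash
cat >> h.py <<'E'
RNG={'red':((0,150,110),(6,255,255)),'yel':((18,110,120),(35,255,255)),'blue':((102,140,50),(125,255,255)),'purp':((130,100,40),(150,255,255)),'wht':((0,0,140),(180,60,255))}
def blobs(c,col,box,amin=15):
    hsv=cv2.cvtColor(c['img'],cv2.COLOR_RGB2HSV); m=cv2.inRange(hsv,*map(np.array,RNG[col]))
    x0,y0,x1,y1=box; k=np.zeros_like(m);k[y0:y1,x0:x1]=m[y0:y1,x0:x1]
    n,l,st,ce=cv2.connectedComponentsWithStats(k)
    return [(ce[i].round(1),st[i].tolist()) for i in range(1,n) if st[i,4]>=amin]
E
python3 - <<'E'
from h import *
a=cam('scene'); w=cam('wrist'); save(a,'crop1.png',(220,110,420,370),2.2)
for c,n,B in ((a,'scene',{'red':(335,275,370,310,.105),'yel':(250,170,280,200,.093),'blue':(222,120,250,145,.133),'purp':(260,235,345,365,.06),'wht':(292,230,315,265,.033)}),(w,'wrist',{'red':(320,80,380,130,.115),'yel':(50,100,92,140,.1),'wht':(195,90,240,130,.033),'purp':(195,135,400,190,.06)})):
    for k,(x0,y0,x1,y1,z) in B.items():
        for ce,st in blobs(c,k,(x0,y0,x1,y1)): print(n,k,ce,st,onplane(c,ce,z).round(4))
for ce,st in blobs(a,'wht',(320,165,420,265),4): print('dot',ce,st[4],onplane(a,ce,.008).round(4))
E
```

```text
scene red [351.5 290.7] [344, 282, 16, 18, 229] [ 0.4523 -0.299   0.105 ]
scene yel [263.  185.6] [257, 180, 12, 12, 107] [0.4314 0.1003 0.093 ]
scene blue [231.3 132.2] [222, 125, 21, 17, 246] [0.4314 0.3003 0.133 ]
scene purp [277.1 258.9] [271, 247, 13, 24, 253] [ 0.3662 -0.1104  0.06  ]
scene purp [325.1 339.8] [312, 316, 27, 47, 994] [ 0.3587 -0.3495  0.06  ]
scene wht [302.7 249.3] [297, 238, 12, 23, 201] [ 0.4421 -0.0948  0.033 ]
wrist red [351.1 102.9] [339, 90, 25, 26, 506] [ 0.4529 -0.2968  0.115 ]
wrist yel [ 71.  120.2] [59, 111, 26, 20, 401] [0.4327 0.0998 0.1   ]
wrist wht [216.3 110.7] [204, 102, 26, 19, 344] [ 0.4437 -0.0911  0.033 ]
wrist purp [216.9 153.4] [203, 143, 28, 21, 434] [ 0.3795 -0.0957  0.06  ]
wrist purp [374.8 163.7] [355, 145, 40, 39, 1182] [ 0.3639 -0.34    0.06  ]
dot [368.5 217.9] 3584 [ 0.6548 -0.0682  0.008 ]
```

View pics/crop1.png

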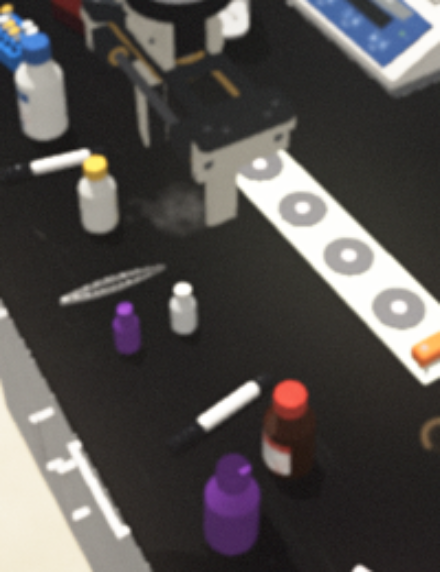

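The crop confirms it: the red-capped amber bottle (scene 351,291) and the white-capped white dropper (303,249) are the ones meant. Their purple copies are the decoys. Starting with the red one.

Request:
apply_moves:
  increments:
    - [[1,86,-38,-100,0],[1,86,-38,-180,0],[1,86,-38,-180,0],[1,86,-38,-200,0],[1,86,-38,-300,0],[1,86,-38,-350,0],[1,86,-38,-352,0],[1,86,-38,-352,0]]

```text
time: 2.35
position: [0.4507, -0.3009, 0.0478]
tcp_rot: [0.5, 0.501, -0.5, 0.498]
contact_force: [-0.4, 0.9, 0.9]
grip_width: 0.0926
```

Request:
apply_moves:
  increments:
    - [[0.2,0,0,0,0],[0,0,0,0,0],[-0.2,0,0,0,0],[-0.2,0,0,0,0],[-0.2,0,0,0,0],[-0.2,0,0,0,0]]
  grip_force: 15

```text
time: 3.1
position: [0.4525, -0.3007, 0.0506]
tcp_rot: [0.5, 0.5, -0.5, 0.5]
contact_force: [-0.4, 0.4, 2.5]
grip_width: 0.0504
```

Request:
apply_moves:
  increments:
    - [[-0.2,0,0,25,0],[-0.2,0,0,60,0],[-0.2,10,10,110,0.15],[-0.2,50,40,150,0.3],[-0.2,90,70,180,0.48],[-0.2,130,100,190,0.66],[-0.2,150,120,190,0.84],[-0.2,150,120,190,1.0]]

```text
time: 4.1
position: [0.6035, -0.179, 0.2395]
tcp_rot: [0.196, 0.68, -0.196, 0.679]
contact_force: [-0.6, -0.3, -2.2]
grip_width: 0.0506
```

Run:
```python
from h import *
s=read_state(); print(s['time'],s['position'],s['grip_width'],s['contact_force'])
c=cam('wrist'); save(c,'w2.png'); b=cam('side'); save(b,'s2.png'); save(cam('scene'),'sc2.png')
```

```text
4.1 [ 0.60350427 -0.17903725  0.23951509] 0.05057706193799874 [-0.63488716 -0.34507516 -2.24922699]
```

View pics/w2.png

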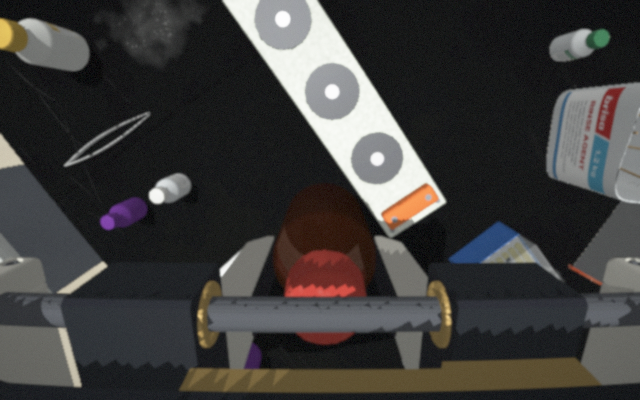

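The wrist view shows the red bottle held. The white dots of pads 2, 3 and 4 are at (283,18), (332,91) and (377,158), with the orange block at (412,203).

```bash
cat > pads.py <<'E'
from h import *
c=cam('wrist')
g=cv2.cvtColor(c['img'],cv2.COLOR_RGB2GRAY)
P=[]
n,l,st,ce=cv2.connectedComponentsWithStats((g>190).astype(np.uint8))
for i in range(1,n):
    if 60<st[i,4]<500 and abs(st[i,2]-st[i,3])<6: print(ce[i].round(1),st[i,4],onplane(c,ce[i],.008).round(4))
print(read_state()['position'])
E
python3 pads.py
```

```text
[280.7  17.3] 221 [ 0.6577 -0.0059  0.008 ]
[331.   89.5] 192 [ 0.663  -0.1011  0.008 ]
[376.7 156.4] 153 [ 0.6679 -0.1962  0.008 ]
[156.6 195.3] 167 [ 0.4105 -0.0877  0.008 ]
[226.7 266.1] 83 [ 0.4268 -0.2136  0.008 ]
[ 0.60224075 -0.1807405   0.24004846]
```

Request:
apply_moves:
  increments:
    - [[-0.2,20,60,0,0.18],[-0.2,40,115,0,0.36],[-0.2,56,160,-10,0.52],[-0.2,56,174.5,-50,0.62],[-0.2,56,174.5,-100,0.62],[-0.2,56,174.5,-145,0.62],[-0.2,56,174.5,-170,0.62],[-0.2,56,174.5,-170,0.62]]

```text
time: 5.3
position: [0.6573, -0.0066, 0.0684]
tcp_rot: [-0.016, 0.708, 0.017, 0.706]
contact_force: [-0.1, -0.4, -1.0]
grip_width: 0.0504
```

Request:
apply_moves:
  increments:
    - [[-0.2,0,0,-5,0],[-0.2,0,0,-9,0],[-0.2,0,0,-10.5,0],[-0.2,0,0,-10.5,0],[-0.2,0,0,-10.5,0]]

```text
time: 5.92
position: [0.6585, -0.0062, 0.0601]
tcp_rot: [-0.018, 0.707, 0.018, 0.707]
contact_force: [-1.1, 0.5, -0.9]
grip_width: 0.0504
```

Request:
apply_moves:
  increments:
    - [[0.2,0,0,-0.5,0],[0.4,0,0,-0.5,0],[0.8,0,0,-0.5,0],[1,0,0,20,0],[1,0,0,80,0],[1,0,0,140,0],[1,0,0,200,0],[1,0,0,200,0]]

```text
time: 6.92
position: [0.6596, -0.0062, 0.2674]
tcp_rot: [-0.018, 0.704, 0.017, 0.71]
contact_force: [-0.1, -1.0, -0.6]
grip_width: 0.0929
```

Request:
apply_moves:
  increments:
    - [[1,-60,30,60,-0.18],[1,-120,60,100,-0.36],[1,-140,60,110,-0.54],[1,-140,60,110,-0.72],[1,-140,60,110,-0.9],[1,-140,60,110,-1.08],[1,-140,60,110,-1.26],[1,-140,60,110,-1.26]]

```text
time: 7.92
position: [0.5182, 0.0538, 0.37]
tcp_rot: [0.402, 0.582, -0.402, 0.582]
contact_force: [-0.1, 0.8, -0.1]
grip_width: 0.0934
```

Run:
```python
from h import *
s=read_state(); print(s['time'],s['position'],s['grip_width'],s['contact_force'])
c=cam('wrist'); save(c,'w3.png'); save(cam('side'),'s3.png')
```

```text
7.925 [0.51816633 0.05380553 0.37002855] 0.09335683899420556 [-0.08143581  0.80270284 -0.06191113]
```

View pics/w3.png

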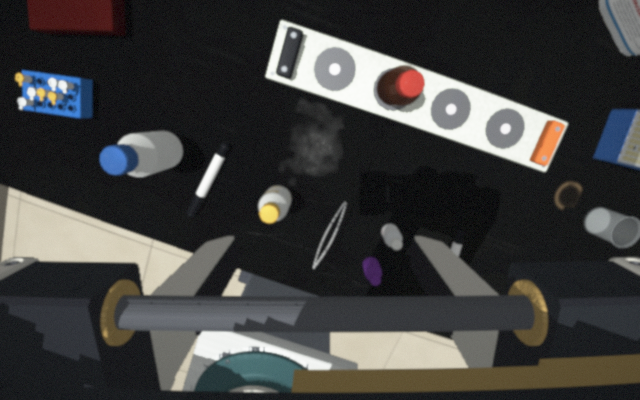

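The red bottle stands on pad 2, with its cap at (409,83). Blue cap is at (119,159), yellow cap at (269,212) and the white bottle at (391,236). Pads 1, 3 and 4 are visible at (335,68), (450,109) and (505,128).

```bash
python3 pads.py
python3 - <<'E'
from h import *
w=cam('wrist')
for k,z,b in (('red',.123,(380,60,430,110)),('yel',.1,(250,190,290,230)),('blue',.145,(95,135,145,180)),('wht',.033,(375,215,410,255))):
    for ce,st in blobs(w,k,b,60): print(k,ce,st,onplane(w,ce,z).round(4))
E
```

```text
[334.7  68.8] 115 [0.6527 0.0885 0.008 ]
[52.3 82.2] 72 [0.4828 0.498  0.008 ]
[62.4 84.6] 74 [0.4848 0.4812 0.008 ]
[31.  91.8] 68 [0.4564 0.5299 0.008 ]
[450.7 109.2] 93 [ 0.663  -0.1015  0.008 ]
[505.2 129. ] 84 [ 0.6681 -0.1968  0.008 ]
[233.9 287.1] 217 [0.2484 0.1239 0.008 ]
[0.51829575 0.05382882 0.36991377]
red [409.4  83.8] [396, 70, 27, 28, 584] [ 0.6548 -0.0029  0.123 ]
yel [269.1 213. ] [259, 203, 20, 21, 318] [0.4341 0.1037 0.1   ]
blue [116.6 158.9] [98, 144, 39, 32, 921] [0.448  0.2972 0.145 ]
```

Request:
apply_moves:
  increments:
    - [[1,-50,28,-50,0],[1,-85,48,-90,0],[1,-85,48,-150,0],[1,-85,48,-205,0],[1,-85,48,-265,0],[1,-85,48,-320,0],[1,-85,48,-327,0],[1,-85,48,-327,0]]

```text
time: 9.12
position: [0.4341, 0.1019, 0.0444]
tcp_rot: [0.402, 0.582, -0.402, 0.582]
contact_force: [0.2, -1.2, 0.8]
grip_width: 0.0929
```

Request:
apply_moves:
  increments:
    - [[0.2,0,0,0,0],[0,0,0,0,0],[-0.3,0,0,0,0],[-0.3,0,0,0,0],[-0.3,0,0,0,0],[-0.3,0,0,0,0],[-0.3,0,0,0,0]]

```text
time: 10.0
position: [0.4334, 0.1019, 0.0428]
tcp_rot: [0.402, 0.582, -0.402, 0.582]
contact_force: [-0.8, 0.7, 1.5]
grip_width: 0.0428
```

Request:
apply_moves:
  increments:
    - [[-0.3,0,0,30,0],[-0.3,0,0,80,0],[-0.3,10,-10,135,0.18],[-0.3,45,-40,170,0.36],[-0.3,85,-75,180,0.54],[-0.3,125,-110,180,0.72],[-0.3,165,-145,180,0.9],[-0.3,205,-180,180,1.08]]

```text
time: 11.0
position: [0.6396, -0.0796, 0.2224]
tcp_rot: [0.044, 0.706, -0.044, 0.706]
contact_force: [-0.6, 0.8, -0.5]
grip_width: 0.0426
```

Request:
apply_moves:
  increments:
    - [[-0.3,24.7,-23.3,0,0.18],[-0.3,24.7,-23.3,-30,0.18],[-0.3,24.7,-23.3,-80,0.18],[-0.3,24.7,-23.3,-130,0.18],[-0.3,24.7,-23.3,-160,0.18],[-0.3,24.7,-23.3,-168,0.18],[-0.3,24.7,-23.3,-171.5,0.18],[-0.3,24.7,-23.3,-171.5,0.18]]

```text
time: 12.0
position: [0.6637, -0.1016, 0.0527]
tcp_rot: [-0.018, 0.706, 0.018, 0.707]
contact_force: [0.9, 0.2, -1.8]
grip_width: 0.0426
```

Request:
apply_moves:
  increments:
    - [[-0.3,0,0,0,0],[0,0,0,-0.5,0],[0.3,0,0,-0.5,0],[0.8,0,0,-0.5,0],[1,0,0,20,0],[1,0,0,80,0],[1,0,0,140,0],[1,0,0,180,0]]

```text
time: 13.0
position: [0.6634, -0.1015, 0.2366]
tcp_rot: [-0.018, 0.705, 0.017, 0.708]
contact_force: [0.7, -0.8, 0.2]
grip_width: 0.0924
```

Request:
apply_moves:
  increments:
    - [[1,-50,2,50,-0.18],[1,-100,4,80,-0.36],[1,-150,6,80,-0.54],[1,-200,8,80,-0.72],[1,-220,8,80,-0.9],[1,-220,8,80,-1.08],[1,-220,8,80,-1.26],[1,-220,8,80,-1.26]]

```text
time: 14.0
position: [0.4428, -0.0934, 0.3127]
tcp_rot: [0.402, 0.581, -0.402, 0.582]
contact_force: [0.2, -0.0, -0.1]
grip_width: 0.0929
```

Run:
```python
from h import *
s=read_state(); print(s['time'],s['position'],s['grip_width'],s['contact_force'])
w=cam('wrist'); save(w,'w4.png')
for k,z,b in (('red',.123,(0,0,640,400)),('yel',.108,(0,0,640,250)),('blue',.145,(0,0,640,300)),('wht',.033,(250,150,400,290))):
    for ce,st in blobs(w,k,b,100): print(k,ce,st,onplane(w,ce,z).round(4))
```

```text
14.0 [ 0.44284462 -0.0934085   0.31270464] 0.09287885018132987 [ 0.23597094 -0.04647913 -0.11376312]
blue [593.8  54.4] [565, 6, 75, 92, 2217] [ 0.6607 -0.2947  0.145 ]
blue [633.7 134.6] [627, 117, 13, 36, 375] [ 0.6097 -0.3779  0.145 ]
wht [323.3 167.5] [313, 156, 21, 24, 380] [ 0.4436 -0.0918  0.033 ]
wht [396.  212.7] [390, 186, 10, 43, 226] [ 0.4197 -0.2108  0.033 ]
wht [320.3 280.9] [283, 264, 91, 26, 1136] [ 0.282  -0.1479  0.033 ]
```

View pics/w4.png

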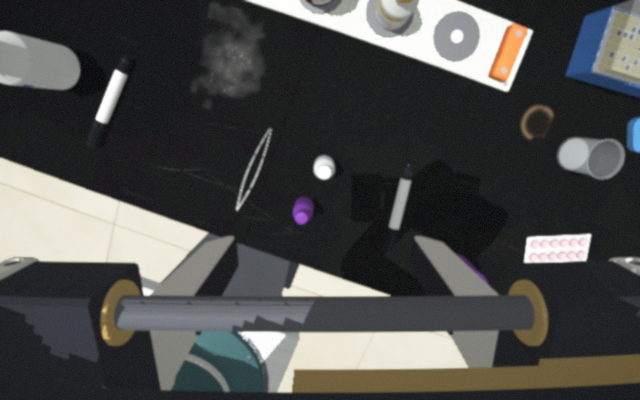

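The white dropper is at (323,167), with its purple copy at (303,210). Yellow stands on pad 3, visible at the image edge. Going down onto the white one with partly open jaws, to keep clear of the tweezers.

Request:
apply_moves:
  increments:
    - [[0.3,0.5,0.8,-60,0],[0.3,0.5,0.8,-120,0],[0.3,0.5,0.8,-175,0],[0.3,0.5,0.8,-220,0],[0.3,0.5,0.8,-250,0],[0.3,0.5,0.8,-272,0],[0.3,0.5,0.8,-272,0],[0.3,0.5,0.8,-272,0]]

```text
time: 15.05
position: [0.4442, -0.0928, 0.0406]
tcp_rot: [0.402, 0.582, -0.401, 0.582]
contact_force: [-0.3, 0.6, 0.7]
grip_width: 0.0606
```

Request:
apply_moves:
  increments:
    - [[0,0,0,0,0],[-0.2,0,0,0,0],[-0.4,0,0,0,0],[-0.6,0,0,0,0],[-0.6,0,0,0,0],[-0.6,0,0,0,0]]
  grip_force: 12

```text
time: 15.8
position: [0.4437, -0.0927, 0.0394]
tcp_rot: [0.402, 0.582, -0.402, 0.582]
contact_force: [-0.1, 0.1, 1.9]
grip_width: 0.0276
```

Request:
apply_moves:
  increments:
    - [[-0.6,0,0,30,0],[-0.6,0,0,85,0],[-0.6,10,-10,140,0.18],[-0.6,50,-25,180,0.36],[-0.6,95,-50,180,0.54],[-0.6,140,-70,180,0.72],[-0.6,180,-90,180,0.9],[-0.6,215,-104,180,1.08]]

```text
time: 16.8
position: [0.6599, -0.1975, 0.2185]
tcp_rot: [0.044, 0.706, -0.044, 0.705]
contact_force: [-0.3, 0.1, -1.2]
grip_width: 0.0279
```

Request:
apply_moves:
  increments:
    - [[-0.6,9.5,0,0,0.18],[-0.6,9.5,0,-30,0.18],[-0.6,9.5,0,-80,0.18],[-0.6,9.5,0,-130,0.18],[-0.6,9.5,0,-160,0.18],[-0.6,9.5,0,-168,0.18],[-0.6,9.5,0,-171.5,0.18],[-0.6,9.5,0,-171.5,0.18]]

```text
time: 17.8
position: [0.6687, -0.1969, 0.0492]
tcp_rot: [-0.018, 0.706, 0.017, 0.707]
contact_force: [0.5, -0.6, 0.1]
grip_width: 0.0275
```

Request:
apply_moves:
  increments:
    - [[-0.6,0,0,-0.5,0],[-0.3,0,0,-0.5,0],[0,0,0,-0.5,0],[0.4,0,0,-0.5,0],[1,0,0,20,0],[1,0,0,80,0],[1,0,0,140,0],[1,0,0,180,0]]

```text
time: 18.8
position: [0.6683, -0.1967, 0.2331]
tcp_rot: [-0.018, 0.706, 0.017, 0.708]
contact_force: [-0.5, 0.5, 0.2]
grip_width: 0.0881
```

Request:
apply_moves:
  increments:
    - [[1,-20,30,50,-0.18],[1,-45,80,80,-0.36],[1,-75,135,110,-0.54],[1,-100,190,140,-0.72],[1,-125,245,154,-0.9],[1,-150,300,154,-1.08],[1,-175,355,154,-1.26],[1,-200,410,154,-1.26]]

```text
time: 19.8
position: [0.4728, 0.2011, 0.3837]
tcp_rot: [0.404, 0.58, -0.403, 0.581]
contact_force: [0.2, -0.1, -0.2]
grip_width: 0.0927
```

Request:
apply_moves:
  increments:
    - [[1,-25,60,0,0],[1,-25,60,0,0],[1,-25,60,0,0]]

```text
time: 20.18
position: [0.4491, 0.2597, 0.3829]
tcp_rot: [0.402, 0.582, -0.402, 0.582]
contact_force: [-0.2, -0.5, 0.4]
grip_width: 0.0928
```

Run:
```python
from h import *
s=read_state(); print(s['time'],s['position'],s['grip_width'],s['contact_force'])
w=cam('wrist'); save(w,'w5.png'); a=cam('scene'); save(a,'sc5.png')
for k,z,b in (('red',.123,(0,0,640,400)),('yel',.108,(0,0,640,250)),('blue',.145,(220,60,440,300))):
    for ce,st in blobs(w,k,b,100): print(k,ce,st,onplane(w,ce,z).round(4))
```

```text
20.175 [0.44905841 0.2597459  0.38288431] 0.09276734560425716 [-0.18552836 -0.47573866  0.41368363]
red [570.9  93.5] [555, 81, 33, 26, 656] [0.6542 0.0017 0.123 ]
yel [622.9 117.6] [610, 108, 26, 20, 414] [ 0.6603 -0.0942  0.108 ]
blue [224.4 100.1] [220, 80, 12, 43, 411] [0.4901 0.402  0.145 ]
blue [292.5 163.9] [280, 151, 26, 27, 571] [0.4466 0.301  0.145 ]
```

View pics/w5.png

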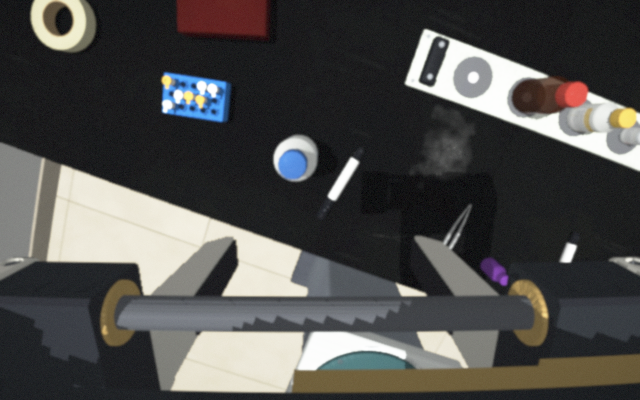

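Run:
```python
from h import *
s=read_state(); print(s['time'],s['position'],s['joint_velocities'].round(3))
```

```text
20.275 [0.44966032 0.25887075 0.38245488] [-0.009  0.003  0.004  0.001 -0.002  0.003]
```

Request:
apply_moves:
  increments:
    - [[1,-2.7,41,-30,0],[1,-2.7,41,-80,0],[1,-2.7,41,-130,0],[1,-2.7,41,-180,0],[1,-2.7,41,-200,0],[1,-2.7,41,-200,0]]

```text
time: 21.02
position: [0.4469, 0.3002, 0.1818]
tcp_rot: [0.402, 0.581, -0.403, 0.581]
contact_force: [-0.5, -0.8, 1.7]
grip_width: 0.093
```

Request:
apply_moves:
  increments:
    - [[1,0,0,-40,0],[1,0,0,-75,0],[1,0,0,-95,0],[1,0,0,-97,0],[1,0,0,-97,0],[1,0,0,-97,0]]

```text
time: 21.78
position: [0.4472, 0.3013, 0.0863]
tcp_rot: [0.403, 0.581, -0.402, 0.582]
contact_force: [0.4, 0.1, 0.2]
grip_width: 0.093
```

Request:
apply_moves:
  increments:
    - [[0.5,0,0,-1,0],[0.3,0,0,-2,0],[0,0,0,-2,0],[0,0,0,-2,0],[0,0,0,-2,0],[0,0,0,-2,0]]
  grip_force: 20

```text
time: 22.52
position: [0.4465, 0.3009, 0.0828]
tcp_rot: [0.402, 0.582, -0.402, 0.582]
contact_force: [-0.1, 0.5, 0.3]
grip_width: 0.0565
```

Request:
apply_moves:
  increments:
    - [[0,0,0,10,0],[0,0,0,30,0],[0,0,0,30,0]]

```text
time: 22.9
position: [0.4475, 0.3014, 0.1153]
tcp_rot: [0.403, 0.581, -0.401, 0.582]
contact_force: [0.3, 0.3, -3.0]
grip_width: 0.0564
```

Run:
```python
from h import *
s=read_state(); print(s['time'],s['position'],s['contact_force'],s['grip_width'])
a=cam('scene'); save(a,'sc6.png',(150,60,470,300),2)
```

```text
22.9 [0.44745879 0.30141388 0.11534456] [ 0.29055329  0.27732917 -2.9991586 ] 0.05639760001125047
```

View pics/sc6.png

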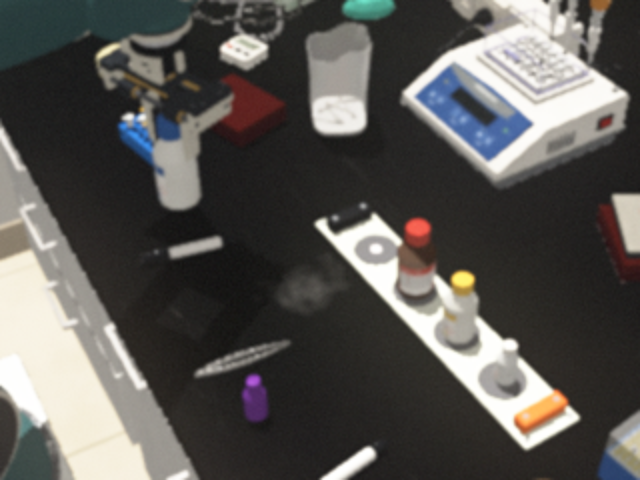

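Blue is held upright at crop (178,170). Red, yellow and white stand on pads 2, 3 and 4. Placing blue on pad 1.

Request:
apply_moves:
  increments:
    - [[0,0,0,40,0],[0,10,-10,90,0.15],[0,40,-40,130,0.33],[0,75,-80,140,0.51],[0,110,-120,140,0.69],[0,145,-155,140,0.87],[0,180,-190,140,1.05],[0,200,-205,140,1.23]]

```text
time: 23.95
position: [0.6478, 0.0938, 0.2518]
tcp_rot: [-0.009, 0.707, 0.008, 0.707]
contact_force: [0.5, -0.1, -2.8]
grip_width: 0.056
```

Request:
apply_moves:
  increments:
    - [[0,5,-6,0,0.03],[0,5,-6,0,0.03]]

```text
time: 24.2
position: [0.6517, 0.0895, 0.2519]
tcp_rot: [-0.017, 0.707, 0.017, 0.706]
contact_force: [0.3, 0.2, -3.8]
grip_width: 0.056
```

Run:
```python
from h import *
s=read_state(); print(s['time'],s['position'],s['contact_force'],s['grip_width'])
print(np.array([.6527,.0885,.092])-s['position'])
```

```text
24.2 [0.65170463 0.08947505 0.25193963] [ 0.27335336  0.18313741 -3.82465291] 0.05595376531556937
[ 0.00099537 -0.00097505 -0.15993963]
```

Request:
apply_moves:
  increments:
    - [[0,0.5,-0.5,-40,0],[0,0.5,-0.5,-90,0],[0,0.5,-0.5,-130,0],[0,0.5,-0.5,-150,0],[0,0.5,-0.5,-156,0],[0,0.5,-0.5,-158,0],[0,0.5,-0.5,-160,0],[0,0.5,-0.5,-160,0]]

```text
time: 25.2
position: [0.6524, 0.0895, 0.0936]
tcp_rot: [-0.018, 0.707, 0.018, 0.707]
contact_force: [-0.0, 0.1, -3.5]
grip_width: 0.056
```

Weight is still hanging (-3.5 N). Easing down further.

Request:
apply_moves:
  increments:
    - [[0,0,0,-1,0],[0,0,0,-1.5,0],[0,0,0,-1.5,0],[0,0,0,-1.5,0]]

```text
time: 25.7
position: [0.6521, 0.0894, 0.0913]
tcp_rot: [-0.018, 0.707, 0.018, 0.707]
contact_force: [0.1, 0.3, -2.9]
grip_width: 0.056
```

Request:
apply_moves:
  increments:
    - [[0,0,0,-1,0],[0,0,0,-1.5,0],[0,0,0,-1.5,0]]

```text
time: 26.08
position: [0.6524, 0.0893, 0.0909]
tcp_rot: [-0.018, 0.707, 0.018, 0.707]
contact_force: [-2.5, -1.3, 5.3]
grip_width: 0.0564
```

Contact made (+5 N). Back off half a millimetre, release, retreat, and take the final look.

Request:
apply_moves:
  increments:
    - [[0,0,0,0.5,0],[0.4,0,0,0.5,0],[0.6,0,0,0.5,0],[1,0,0,0.5,0],[1,0,0,20,0],[1,0,0,80,0],[1,0,0,140,0],[1,0,0,200,0]]

```text
time: 27.08
position: [0.6517, 0.0894, 0.2936]
tcp_rot: [-0.018, 0.706, 0.018, 0.707]
contact_force: [0.2, 0.1, 0.4]
grip_width: 0.093
```

Request:
apply_moves:
  increments:
    - [[1,-50,-20,50,0],[1,-90,-60,90,0],[1,-110,-100,110,0],[1,-110,-140,110,0],[1,-110,-140,110,0],[1,-110,-140,110,0]]

```text
time: 27.82
position: [0.5419, -0.0503, 0.4006]
tcp_rot: [-0.018, 0.707, 0.018, 0.707]
contact_force: [0.4, -0.8, -0.1]
grip_width: 0.0929
```

Run:
```python
from h import *
s=read_state(); print(s['time'],s['position'],s['grip_width'],s['contact_force'])
w=cam('wrist'); save(w,'w7.png'); save(cam('side'),'s7.png')
for k,z,b in (('red',.123,(0,0,640,240)),('yel',.108,(0,0,640,240)),('blue',.153,(0,0,640,240)),('purp',.06,(0,0,640,400))):
    for ce,st in blobs(w,k,b,100): print(k,ce,st,onplane(w,ce,z).round(4))
```

```text
27.825 [ 0.54190373 -0.05032674  0.40057973] 0.09291722616306268 [ 0.36172731 -0.8226756  -0.11457025]
red [409.7 138.8] [398, 128, 25, 24, 480] [ 0.6548 -0.0045  0.123 ]
yel [403.5 204.4] [395, 196, 19, 18, 253] [ 0.6603 -0.0991  0.108 ]
blue [585.1  33.3] [551, 0, 74, 56, 2245] [0.8465 0.1348 0.153 ]
blue [421.7  63.4] [405, 47, 34, 33, 831] [0.6519 0.0862 0.153 ]
purp [221.8 176.3] [209, 165, 27, 23, 429] [ 0.3842 -0.0802  0.06  ]
purp [208. 339.] [196, 331, 30, 19, 374] [ 0.3483 -0.3811  0.06  ]
```

View pics/w7.png

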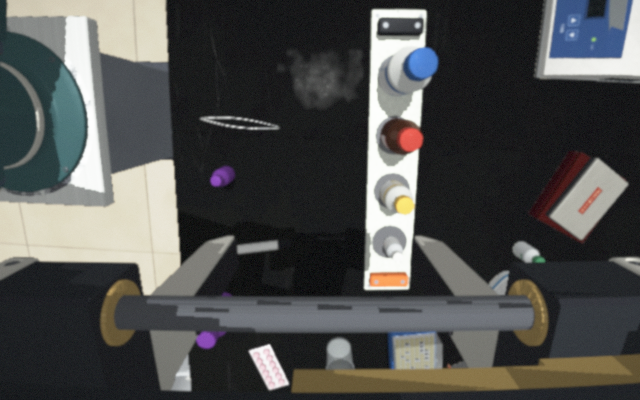

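The last wrist view shows blue (421,63), red (409,139), yellow (403,204) and white (392,245) upright on their pads, running from the black end to the orange end. One side view as the final check.

View pics/s7.png

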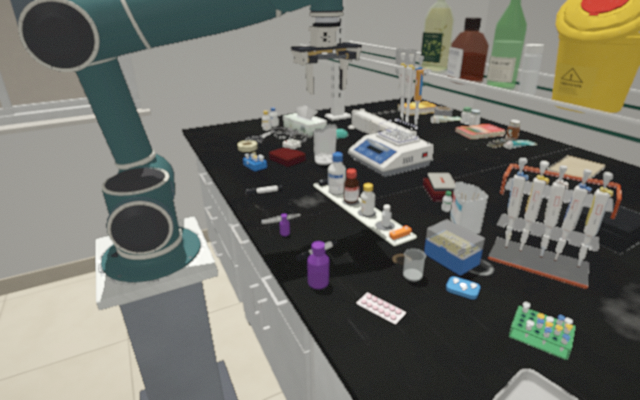

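The side view shows all four bottles upright on the strip, from blue (337,172) to white (386,216). Both purple look-alikes are still standing, and the gripper is well clear.

```bash
python3 -c "from rig import close_job; print(close_job())"
```

```text
the job is handed in; nothing more can be done
None
```

All four bottles are on their pads in order of height, and I handed the job in at about 28 s of the 118 s allowed. From the black end, on the robot's left, to the orange end, they are blue on pad 1, red on pad 2, yellow on pad 3 and white on pad 4.

- **Position:** in the last wrist view the blue, red and yellow caps measured about 2–4 mm from their pad centres. The visible cap sides shift the measured centres by a few millimetres, so some of that may be measuring error. I only checked the white bottle by eye; it looked centred, and the gripper let it go within about 1 mm of the measured pad centre.
- **Upright and clear:** the last side view shows all four upright, both purple look-alikes still standing, and the gripper well clear of everything.
- **Forces:** the highest force in the readings after each move was about 6 N, when the blue bottle touched its pad.
- **One disagreement:** my first estimate of the blue bottle's position, from the scene camera, was about 16 mm off the later wrist readings. I used the wrist readings, and the grasp came out well.

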